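Close the custard canister without crossing its thread

ROBOT

A 7-joint arm with a two-finger parallel gripper is mounted at the origin on the work surface. World frame = base frame: x ahead of the robot, y to its left, z up, the work surface at z = 0. Lengths are in m, angles in rad, forces in N, time in s.
With the tool pointing down it reaches from about 0.425 to 0.825 m from the base axis. Payload 3.6 kg.
Tool frame: the origin (TCP) lies at the centre of the arm's flange, where the gripper is bolted on; the fingertips stand 173 mm ahead of it and the grasp point (between the pads) lies 155 mm ahead of it; y points along the fingers, x is the direction in which the jaws open and shut, and the axes are right-handed (so a half turn about y gives the same grasp; the last joint's range is limited). The gripper opens to 85 mm and grips with 20 to 120 N. Pads are 22 mm wide; open, the fingers measure 114 mm over their backs; the gripper's body (76 mm by 85 mm) begins 54 mm behind the grasp point. The pads swing forward as they close: fully open they stand 13 mm farther back than shut.
Start: joints at [1.252, 0.615, -0.013, 1.423, 0.008, 1.103, -0.04], TCP at [0.188, -0.622, 0.405] pointing down, gripper open.
Joint ranges: [-3.12, 3.12], [-0.3, 2.06], [-1.34, 1.32], [0.26, 2.42], [-1.36, 4.5], [0.01, 1.98], [-2.84, 2.84]. Speed limits (rad/s): [2.79, 2.79, 3.14, 3.14, 3.14, 3.14, 3.14].

INTERFACE

Orientations are given as [roll, pitch, yaw] about the fixed x, y, z axes, in that order (R = Rz(yaw) Ry(pitch) Rx(roll)).
In Python, from plant import * gives the robot as it stands. The module is installed in compiled form; this text tells all that it offers.
- The arm moves only by the tool play_rows, never from a script. Its argument "deltas" is a list of rows, each an object of numbers: "dx", "dy", "dz": the shift along the tool's x, y, z scaled (see below); "wx", "wy", "wz": the turn, a rotation vector about the tool's x, y, z scaled (see below). In form: [{"dx": .., "dy": .., "dz": .., "wx": .., "wy": .., "wz": ..}, ...]. A call has exactly 8 rows; each row is the pose to reach, as a shift and turn from the pose commanded when the call began, along the tool's axes at that moment, turning the shorter way round; what a row does not reach only later rows make up. The controller multiplies each number of a shift by 120 mm and each number of a turn by pi rad. A row lasts 1/8 s, in which the tool goes at most 62.5 mm and 10.7 degrees, less where a joint would pass 70% of its speed; a pose out of reach is approached as far as the arm can. A call with a number of a shift or a turn outside -1 to 1 is refused whole. A call with a gripper value outside its range is refused whole. "hand" is the gripper command: -1 is fully open, 1 is shut, values between are in proportion, set as the call begins (left out, the last holds). The fingers move at their own pace and stop on an object; "newtons" is the grip in N (left out, the last holds). Time passes only in rows, so rows that repeat a pose let the fingers close, or fill a call up. It gives the time, the measured TCP pose, the force and the opening at its end, in the units of the state.
- read_state(): the state, without advancing time (a new reading comes with each control period).
- capture(name): name is "side" or "top" or "wrist"; returns a dict with "color" (384x512x3 uint8, blue, green, red), "vertical_fov" (degrees; the focal length in pixels is half the picture's height over the tangent of half this angle, whatever the lens; pixels are square), "cx", "cy" (the principal point, pixels), "rvec" (rotation vector, rad) and "tvec" (3), from world to camera coordinates, as OpenCV has them. Camera axes: x right, y down, z forward; pixel columns grow to the right and rows downward; lengths in m; the calibration is good to about 2 mm. A picture is of the moment at which its call begins. There is no depth.
- hand_in(): hands the job in, once; it reports no verdict.
The state is a dict: "clock": time; "joint_pos": joint angles; "dq": joint speeds; "joint_efforts": joint torques, N m; "ee_pos": TCP position; "eef_rot": TCP orientation; "ft_force": force on the tool from outside, world axes, zero at the start; "moment": the same for the moment, N m; "gripper_width": opening from 0.0 (shut) to 1.0 (fully open).
Only numpy, scipy, OpenCV 4.12 (cv2) and the standard library are available. Lean on these libraries where they do the work, as an engineer would, in place of code of your own. Each camera call takes 0.05 s, during which the arm holds its last target. There are 200 camera calls.

TASK

Screw the plug into the neck of the custard canister, clockwise, until its flange sits flat down on the rim, and let go. Start it gently: if it resists while it still stands high, its threads are crossed, so stop, back it off until it drops into the thread, and start again; never force it. Leave the tarts and the brush where they are.

Things in the scene. Friction and masses are not known exactly. Their poses are not given: they have to be found in the camera images.
- canister: Fixed round steel canister, 200 mm across, 118 mm high at the shoulder, an upright neck 65 mm across in the middle of its top, rim at 150 mm, and two side handles (70 mm long, reaching 127 mm from the axis, 70 mm up). Origin: centre of its underside; z up. Its yaw says nothing about the thread.
- neck (a point): Centre of the neck's round mouth at rim height, 150 mm above the worktop, z up. Bore 48.4 mm across, mouth chamfered, over 27 mm deep. Inside, a coarse right-hand thread with three starts 120 degrees apart, at an unknown angle. Clockwise from above each start has an entry gap 34 degrees wide, a rib 56 degrees long, then a stop block 30 degrees long.
- rib_level (a point): On the neck's axis, 10 mm below the rim: the level of the ribs' tops. Plug lugs resting here (crossed) leave the flange 17 mm above the rim, and clockwise turning soon meets the hard stop blocks. On top of the blocks (7 mm below the rim) the flange stands 20 mm up. Backing off (counter-clockwise) drops the lugs from blocks to ribs, and from ribs into the gaps.
- gap_floor (a point): On the neck's axis, 22 mm below the rim: the floor of the entry gaps. Lugs here leave the flange 5 mm above the rim; the next block bars further backing off. From here about 45 to 70 degrees clockwise, down a ramp of about 0.1 mm per degree beneath the ribs, bring the flange down on the rim (0 mm, home); a little later the blocks stop the turn hard.
- plug: Loose steel screw plug, 67 mm tall, about 0.28 kg, upright. Origin: centre of its underside; z up. From below: barrel 34 mm across, 27 mm high, three lugs at its foot (120 degrees apart, 46 mm across the tips, each 6 wide and 5 high, one at +0.5 rad from x); flange 64 mm across, 6 mm thick; grip bar along x, 56 mm long, 14 mm thick (y), 34 mm high, to the top.
- plug_flange (a point): Centre of the underside of the plug's flange, 27 mm above the plug's origin; axes as the plug's. It meets neck when the plug is home.
- plug_bar (a point): Where to pinch the grip bar, across its 14 mm: on the plug's axis, 57 mm above the plug's origin, 24 mm above the flange's top and 10 mm below the bar's top. Axes as the plug's (x along the bar).
- tart_a: Loose custard tart, 68 mm across, 22 mm high, a bystander beyond the plug. Origin: centre of its underside.
- tart_b: Loose custard tart, 68 mm across, 22 mm high, a bystander on the robot's right. Origin: centre of its underside.
- brush: Loose pastry brush lying on the worktop, a bystander between the robot and the plug. Origin: near its middle, underside.
Things that resemble listed ones, but are neither listed nor needed, are in the scene too. There is more than one size of the plug; the one meant has the size given above.

How it is judged:
On the way, in this order (a step that is already met when the one before it is completed fails the run):
1. the plug has been lifted clear of the worktop (height (world z) of plug above 0.08 m), for 0.1 s.
2. the plug stands upright in the neck of the canister, its flange less than 23 mm above the rim (horizontal distance between plug_flange and neck below 0.005 m and z of plug_flange in the frame of neck below 0.023 m and angle between plug's own z axis and vertical below 0.15 rad), for 0.1 s.
At the end, for the whole second after the job is handed in: The plug is screwed home in the neck: flange within 1.8 mm of the rim, centred within 4 mm, upright within 0.06 rad, at rest; tarts and brush within 30 mm of where they were (z of plug_flange in the frame of neck below 0.0018 m and horizontal distance between plug_flange and neck below 0.004 m and angle between plug's own z axis and vertical below 0.06 rad and linear speed of plug below 0.01 m/s and distance of each of tart_a, tart_b, brush from where it was at the start of the episode below 0.03 m); the robot touches nothing.
It fails at once if the plug is forced: more than 80 N between plug and canister (contact force between plug and canister above 80 N).
It fails at once if a tart or the brush is pushed more than 30 mm (distance of any of tart_a, tart_b, brush from where it was at the start of the episode above 0.03 m).
It also fails if it takes over 72 s, if anything falls off the work surface, if the arm or the gripper's body presses on something with over 40 N, if the wrist force passes 120 N, or if a joint passes its speed limit or range.

## Working session

There is one attempt and no reset: what is moved stays moved. The work goes in short steps, Python scripts to look and compute and a tool call to move; the robot and the scene stay as the last step left them, time stands still between calls to the robot, and variables do not carry over. Pictures are saved under pics/ and viewed, on a budget of 10 in all, crops included, one or two more only if the job needs it, and the job is handed in when it is done.

Besides the shell and the picture viewer there is one more tool, called after "Request:" by a JSON object that holds its "op" and its "data". play_rows: Moves the arm, as the interface text tells. Its arguments: {"type":"object","properties":{"deltas":{"type":"array"},"hand":{"type":"number"},"newtons":{"type":"number"}},"required":["deltas"]}

```bash
mkdir -p pics; python3 - <<'E'
from plant import *
import cv2,numpy as np,pickle
s=read_state();print(s)
d={}
for n in("side","top"):
    c=capture(n);d[n]=c;print(n,c["vertical_fov"],c["cx"],c["cy"],c["rvec"],c["tvec"])
pickle.dump(d,open("a.pkl","wb"))
cv2.imwrite("pics/top.png",cv2.resize(d["top"]["color"],(800,600)))
cv2.imwrite("pics/side.png",cv2.resize(d["side"]["color"],(800,600)))
E
```

```text
{'clock': 0.0, 'joint_pos': array([ 1.25148849,  0.61594016, -0.01260662,  1.42496131,  0.00811959,
        1.10339633, -0.04042781]), 'dq': array([-0.00085613, -0.00184404,  0.00039977,  0.00128323, -0.00182156,
       -0.00025694,  0.00034788]), 'joint_efforts': array([ 1.85942358e-04, -4.69220531e+01,  2.59235753e-01, -1.71037012e+01,
        9.90101660e-03,  9.66754393e-03, -9.33928561e-06]), 'ee_pos': array([ 0.18752926, -0.62201295,  0.40350331]), 'eef_rot': array([-1.57085954,  0.00265381, -1.27794853]), 'ft_force': array([-0.2255057 ,  0.85706009, -0.14555216]), 'moment': array([-0.02017749, -0.00044758, -0.02530695]), 'gripper_width': 1.0011379727952423}
side 55.36062584097958 251.01821903416817 187.2203401911671 [ 0.12994604 -2.72479889  1.52003942] [0.54730618 0.14935548 0.90805683]
top 44.60299719536052 257.70753377751197 188.0685263912997 [ 2.12454867 -2.17640208  0.15536385] [-0.04651836  0.54698297  1.22044462]
```

View pics/top.png

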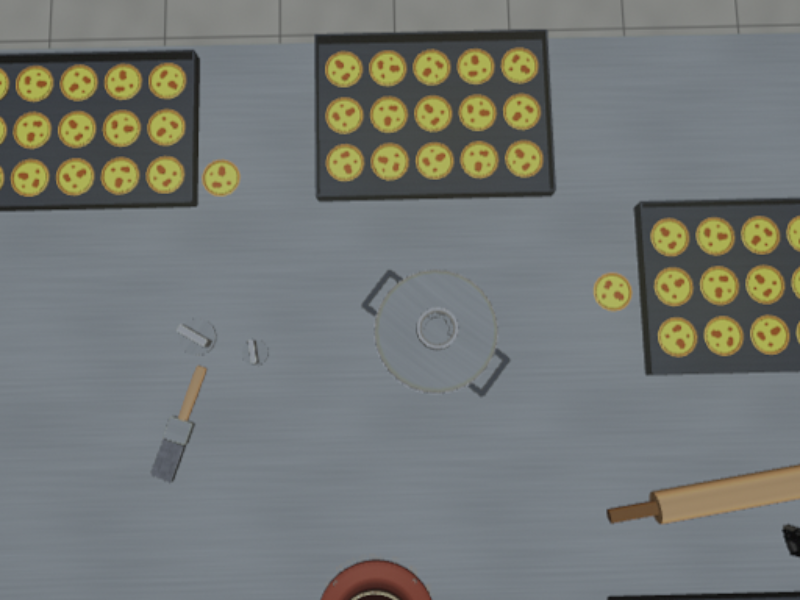

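View pics/side.png

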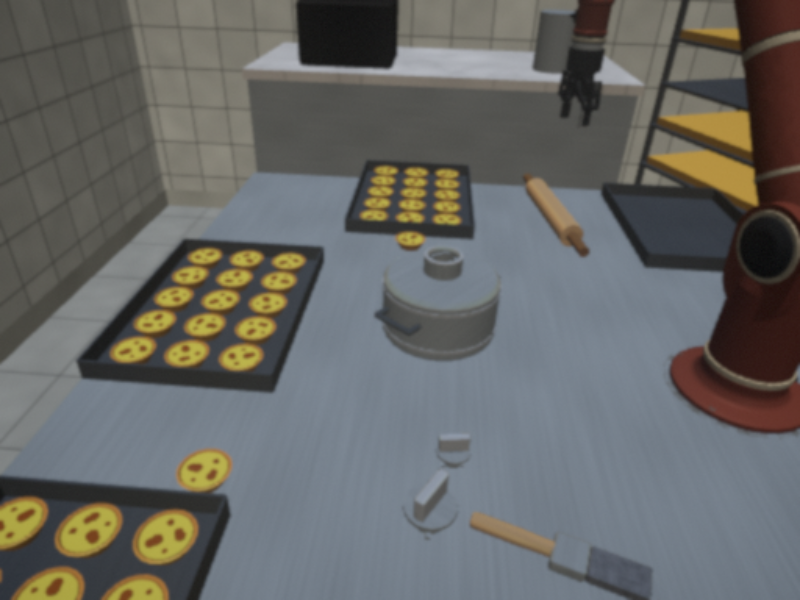

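The top view (800x600) shows the big plug at (195,336) with its bar, a smaller lookalike at (255,351), the neck at (437,328), the brush at (180,425) and the tarts at (221,177) and (612,292). The side view agrees: big plug at (432,500), small one at (453,448).

```bash
cat > h.py <<'E'
import cv2,numpy as np
from scipy.spatial.transform import Rotation as Ro
def K(c):
    f=c["color"].shape[0]/2/np.tan(np.radians(c["vertical_fov"])/2)
    return f,np.asarray(c["cx"]),np.asarray(c["cy"])
def plane(c,uv,z):
    f,cx,cy=K(c);uv=np.atleast_2d(uv).astype(float)
    R=Ro.from_rotvec(np.ravel(c["rvec"])).as_matrix();t=np.ravel(c["tvec"]);o=-R.T@t
    d=np.c_[(uv[:,0]-cx)/f,(uv[:,1]-cy)/f,np.ones(len(uv))]@R
    return o+d*((z-o[2])/d[:,2])[:,None]
def proj(c,P):
    f,cx,cy=K(c);p=np.atleast_2d(P)@Ro.from_rotvec(np.ravel(c["rvec"])).as_matrix().T+np.ravel(c["tvec"])
    return np.c_[p[:,0]/p[:,2]*f+cx,p[:,1]/p[:,2]*f+cy]
def bar(c,x0,y0,x1,y1,z,thr):
    g=cv2.cvtColor(c["color"],cv2.COLOR_BGR2GRAY)[y0:y1,x0:x1]
    m=(g>thr).astype(np.uint8)
    k=max(cv2.findContours(m,cv2.RETR_EXTERNAL,cv2.CHAIN_APPROX_NONE)[0],key=cv2.contourArea)
    b=cv2.boxPoints(cv2.minAreaRect(k))+[x0,y0]
    return plane(c,b,z)[:,:2]
E
python3 - <<'E'
from h import *
import pickle
d=pickle.load(open("a.pkl","rb"));t=d["top"]
g=cv2.cvtColor(t["color"],cv2.COLOR_BGR2GRAY)
print(g[200:230:2,108:144:2])
for thr in(150,165):
    try:
        b=bar(t,105,195,145,230,.067,thr);print(thr,b.mean(0),[np.linalg.norm(b[i]-b[i-1]) for i in(1,2)],b[1]-b[0],b[2]-b[1])
    except Exception as e:print(e)
P=lambda u,v,z:plane(t,[u*.64,v*.64],z)[0].round(3)
print("plug",P(194,335,.067),"flange",P(199,337,.033),"edges",P(177,337,.033),P(217,337,.033),"small",P(255,351,.03),"neck",P(437,328,.15),P(416,328,.15),P(458,328,.15))
print("can",P(436,331,.118),"tarts",P(221,177,.02),P(612,292,.02),"brush",P(203,370,.01),P(165,478,.01),"handles",P(380,290,.07),P(490,372,.07))
a=cv2.resize(t["color"][195:235,100:180],(800,400),interpolation=2)
cv2.imwrite("pics/c1.png",a)
E
```

```text
[[127 127 127 127 127 127 128 128 127 128 129 128 128 128 128 128 128 128]
 [128 127 128 128 128 128 128 128 129 127 128 128 129 127 128 128 127 127]
 [127 127 126 127 126 127 127 128 123 127 125 126 128 128 128 128 129 128]
 [128 129 128 128 129 129 127 126 126 127 128 125 124 121 130 130 129 129]
 [128 127 127 137 137 103 118 126 128 128 126 124 124 126 112 129 129 129]
 [129 128 128 144 143 145 118  89 126 128 124 124 125 126 118 126 128 130]
 [126 125 126 134 147 143 143 151 115 105 124 124 125 125 128 124 128 127]
 [127 128 127 125 122 139 145 142 143 137 102 116 126 125 127 103 129 128]
 [127 127 127 126 125 126 133 149 144 143 143 127  97 120 126 112 129 129]
 [126 126 127 127 125 127 127 124 133 146 143 143 118  63 124 114 129 128]
 [126 126 126 127 125 127 126 124 124 112 137 150  71  76 110 126 127 127]
 [126 126 127 128 127 126 123 123 122 124 125 116 103 127 106 129 128 128]
 [127 127 127 128 127 117 124 124 123 126 125 125 115 109 130 129 129 129]
 [129 128 128 128 128 128 127 124 126 127 126 114 130 130 129 130 129 129]
 [129 129 129 130 130 130 130 130 130 129 130 131 130 129 130 129 130 129]]
150 [0.48715561 0.29571141] [np.float64(0.0), np.float64(0.0)] [0. 0.] [0. 0.]
max() iterable argument is empty
plug [0.481 0.29  0.067] flange [0.48  0.291 0.033] edges [0.481 0.329 0.033] [0.479 0.26  0.033] small [0.454 0.196 0.03 ] neck [ 0.475 -0.111  0.15 ] [ 0.476 -0.078  0.15 ] [ 0.474 -0.144  0.15 ]
can [ 0.473 -0.111  0.118] tarts [0.767 0.259 0.02 ] [ 0.543 -0.426  0.02 ] brush [0.425 0.289 0.01 ] [0.244 0.351 0.01 ] handles [ 0.549 -0.022  0.07 ] [ 0.407 -0.201  0.07 ]
```

View pics/c1.png

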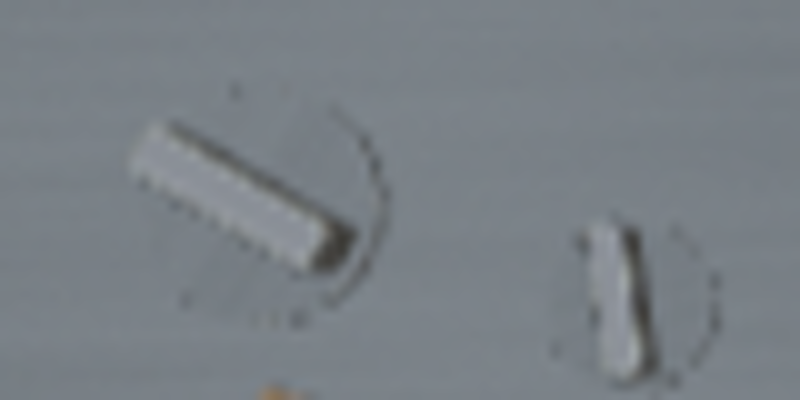

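The bar's bright top is clear at crop (135–335, 125–270), about yaw 57°. The flange measures about 65–69 mm, so this is the right plug. I'll move towards the neck first, so the wrist camera can look into it on the way.

Request:
{"op": "play_rows", "data": {"deltas": [{"dx": -0.1,"dz": 0.1},{"dx": -0.22,"dz": 0.22},{"dx": -0.35,"dz": 0.35},{"dx": -0.48,"dz": 0.48},{"dx": -0.61,"dz": 0.62},{"dx": -0.74,"dz": 0.75},{"dx": -0.87,"dz": 0.88},{"dx": -1.0,"dz": 1.0}], "hand": -1}}

```text
$.deltas[0]: bad value
```

Request:
{"op": "play_rows", "data": {"deltas": [{"dx": -0.12,"dz": 0.12},{"dx": -0.25,"dz": 0.25},{"dx": -0.37,"dz": 0.37},{"dx": -0.5,"dz": 0.5},{"dx": -0.62,"dz": 0.62},{"dx": -0.75,"dz": 0.75},{"dx": -0.87,"dz": 0.87},{"dx": -1.0,"dz": 1.0}]}}

```text
$.deltas[0]: bad value
```

Request:
{"op": "play_rows", "data": {"deltas": [{"dx": -0.12,"dz": 0.12},{"dx": -0.25,"dz": 0.25},{"dx": -0.37,"dz": 0.37},{"dx": -0.5,"dz": 0.5},{"dx": -0.62,"dz": 0.62},{"dx": -0.75,"dz": 0.75},{"dx": -0.87,"dz": 0.87},{"dx": -1.0,"dz": 1.0}]}}

```text
$.deltas[0]: bad value
```

```bash
python3 - <<'E'
from plant import *
from h import *
import pickle
d=pickle.load(open("a.pkl","rb"));t=d["top"]
for thr in(133,136):
    b=bar(t,105,195,145,230,.067,thr);e=[b[1]-b[0],b[2]-b[1]];l=[np.linalg.norm(x) for x in e];v=e[int(np.argmax(l))];print(thr,b.mean(0),l,np.degrees(np.arctan2(v[1],v[0]))%180)
s=read_state();print(s["clock"],s["ee_pos"],s["eef_rot"],s["joint_pos"])
w=capture("wrist");pickle.dump(w,open("w1.pkl","wb"))
print(proj(w,[.475,-.111,.15]), w["vertical_fov"],"cam pos",-Ro.from_rotvec(np.ravel(w["rvec"])).as_matrix().T@np.ravel(w["tvec"]))
cv2.imwrite("pics/w1.png",cv2.resize(w["color"],(800,600)))
E
```

```text
133 [0.48064788 0.29563918] [np.float64(0.013602113248398889), np.float64(0.05430611881227951)] 57.164205377942054
136 [0.48064788 0.29563918] [np.float64(0.013602113248398889), np.float64(0.05430611881227951)] 57.164205377942054
0.1 [ 0.18755204 -0.622047    0.40365518] [-1.57080971  0.00231375 -1.2778932 ] [ 1.25149884  0.6158043  -0.01264029  1.42476905  0.00809818  1.1033829
 -0.04037864]
[[-738.7550055  -789.72462515]] 70.42930795851358 cam pos [ 0.25792894 -0.60093349  0.37207789]
```

View pics/w1.png

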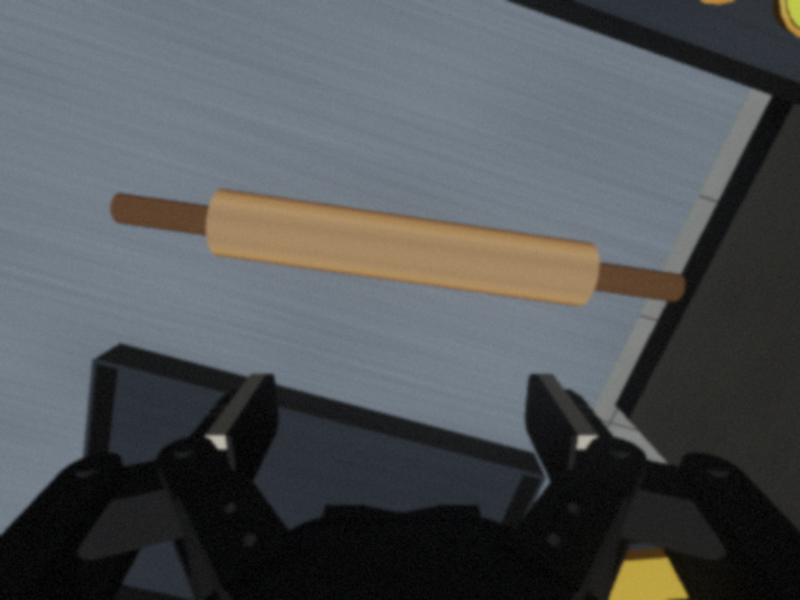

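The rows need all six numbers, so those calls were refused and nothing moved. The wrist picture shows only the rolling pin; the camera sits about 74 mm along tool +z.

Request:
{"op": "play_rows", "data": {"deltas": [{"dx": -0.1,"dy": 0,"dz": 0.1,"wx": 0,"wy": 0,"wz": 0},{"dx": -0.22,"dy": 0,"dz": 0.22,"wx": 0,"wy": 0,"wz": 0},{"dx": -0.35,"dy": 0,"dz": 0.35,"wx": 0,"wy": 0,"wz": 0},{"dx": -0.48,"dy": 0,"dz": 0.48,"wx": 0,"wy": 0,"wz": 0},{"dx": -0.61,"dy": 0,"dz": 0.61,"wx": 0,"wy": 0,"wz": 0},{"dx": -0.74,"dy": 0,"dz": 0.74,"wx": 0,"wy": 0,"wz": 0},{"dx": -0.87,"dy": 0,"dz": 0.87,"wx": 0,"wy": 0,"wz": 0},{"dx": -1,"dy": 0,"dz": 1,"wx": 0,"wy": 0,"wz": 0}], "hand": -1, "newtons": 60}}

```text
clock: 1.15
ee_pos: [0.2685, -0.4716, 0.4047]
eef_rot: [-1.571, 0.0, -1.278]
ft_force: [0.2, 0.4, 0.3]
gripper_width: 0.998
```

Request:
{"op": "play_rows", "data": {"deltas": [{"dx": -0.12,"dy": 0,"dz": 0.12,"wx": 0,"wy": 0,"wz": 0},{"dx": -0.25,"dy": 0,"dz": 0.25,"wx": 0,"wy": 0,"wz": 0},{"dx": -0.37,"dy": 0,"dz": 0.37,"wx": 0,"wy": 0,"wz": 0},{"dx": -0.5,"dy": 0,"dz": 0.5,"wx": 0,"wy": 0,"wz": 0},{"dx": -0.62,"dy": 0,"dz": 0.62,"wx": 0,"wy": 0,"wz": 0},{"dx": -0.75,"dy": 0,"dz": 0.75,"wx": 0,"wy": 0,"wz": 0},{"dx": -0.87,"dy": 0,"dz": 0.87,"wx": 0,"wy": 0,"wz": 0},{"dx": -1,"dy": 0,"dz": 1,"wx": 0,"wy": 0,"wz": 0}]}}

```text
clock: 2.15
ee_pos: [0.3485, -0.3222, 0.4048]
eef_rot: [-1.571, -0.0, -1.278]
ft_force: [0.0, -0.7, 0.5]
gripper_width: 1.003
```

Request:
{"op": "play_rows", "data": {"deltas": [{"dx": -0.12,"dy": 0,"dz": 0.09,"wx": 0,"wy": 0,"wz": 0},{"dx": -0.25,"dy": 0,"dz": 0.18,"wx": 0,"wy": 0,"wz": 0},{"dx": -0.37,"dy": 0,"dz": 0.27,"wx": 0,"wy": 0,"wz": 0},{"dx": -0.5,"dy": 0,"dz": 0.36,"wx": 0,"wy": 0,"wz": 0},{"dx": -0.64,"dy": 0,"dz": 0.45,"wx": 0,"wy": 0,"wz": 0},{"dx": -0.78,"dy": 0,"dz": 0.54,"wx": 0,"wy": 0,"wz": 0},{"dx": -0.9,"dy": 0,"dz": 0.6,"wx": 0,"wy": 0,"wz": 0},{"dx": -1,"dy": 0,"dz": 0.65,"wx": 0,"wy": 0,"wz": 0}]}}

```text
clock: 3.15
ee_pos: [0.3883, -0.1847, 0.4048]
eef_rot: [-1.571, -0.0, -1.277]
ft_force: [-0.5, -0.5, -0.1]
gripper_width: 1.001
```

```bash
python3 - <<'E'
from plant import *
from h import *
import pickle
s=read_state();print(s["clock"],s["ee_pos"],s["eef_rot"],s["joint_pos"])
w=capture("wrist");pickle.dump(w,open("w2.pkl","wb"))
u,v=proj(w,[.475,-.111,.15])[0];print(u,v)
f=lambda im:cv2.resize(im,(800,600),interpolation=2)
x,y=int(np.clip(u,80,432)),int(np.clip(v,60,324))
cv2.imwrite("pics/w2.png",f(w["color"][y-60:y+60,x-80:x+80]));print(x-80,y-60)
E
```

```text
3.15 [ 0.38827149 -0.18472241  0.40480385] [-1.57058434e+00 -1.20599483e-04 -1.27744315e+00] [ 0.48324535  0.28070364 -0.11523666  2.01657152  0.04250259  0.84629097
 -0.93313278]
195.76589696303398 65.33069865472432
115 5
```

View pics/w2.png

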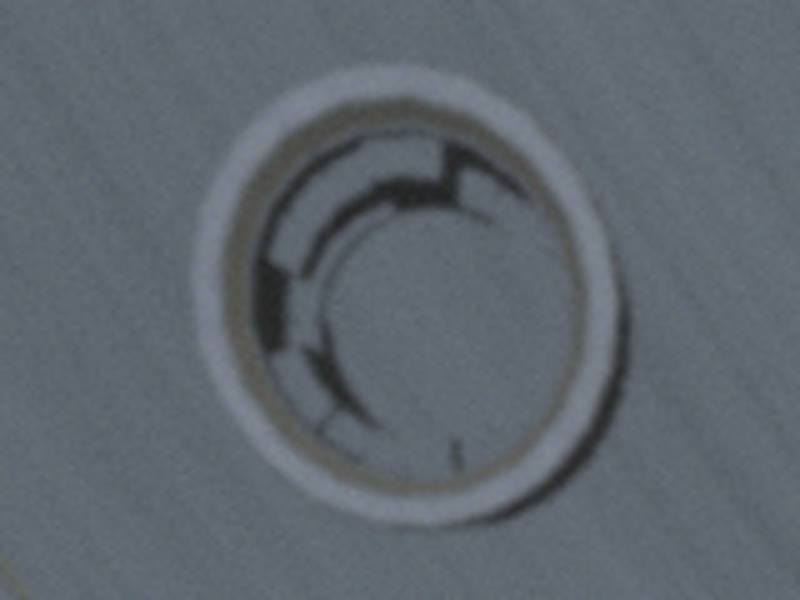

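The wrist crop shows the neck mouth centred at about (406,293). Inside, a light raised sector runs from (270,265) clockwise to a sharp step at (450,165), with dark patches after each end. I'll turn these into angles.

```bash
python3 - <<'E'
from h import *
import pickle
w=pickle.load(open("w2.pkl","rb"))
o=np.array([115,5])
E=np.array([[192,285],[618,290],[395,62],[425,525],[250,140],[545,130],[255,450],[590,430]])/5+o-.4
p=plane(w,E,.15)[:,:2]
(cx,cy),r=cv2.minEnclosingCircle(p.astype(np.float32)*1000);print("neck",cx,cy,r)
A=np.c_[2*p,np.ones(len(p))];q=np.linalg.lstsq(A,(p**2).sum(1),rcond=None)[0];print(q[:2],np.sqrt(q[2]+q[0]**2+q[1]**2))
n=q[:2]
for name,uv in dict(stepTop=(447,145),stepBot=(455,200),d1=(500,165),d2=(530,200),L=(262,262),Lin=(303,275),L2=(265,350),L2in=(310,350),R=(375,425),lo=(457,455),thin=(325,425),arc=(365,140)).items():
    out=[]
    for z in(.143,.14,.128,.12):
        v=plane(w,np.array(uv)/5+o-.4,z)[0,:2]-n;out.append((z,round(np.hypot(*v)*1e3,1),round(np.degrees(np.arctan2(v[1],v[0])))))
    print(name,out)
# model sectors: project candidate circle at rib level
h=[]
P=[]
for a in range(0,360,2):
  for z,rr in((.14,.021),): P.append([n[0]+rr*np.cos(np.radians(a)),n[1]+rr*np.sin(np.radians(a)),z])
uv=proj(w,P);g=cv2.cvtColor(w["color"],cv2.COLOR_BGR2GRAY)
print([ (i*2,int(g[int(round(v)),int(round(u))])) for i,(u,v) in enumerate(uv)][::2])
E
```

```text
neck 474.65838623046875 -111.29212951660156 32.17045593261719
[ 0.47462584 -0.11139697] 0.03184711412244513
stepTop [(0.143, np.float64(24.0), 3), (0.14, np.float64(24.6), 4), (0.128, np.float64(27.0), 10), (0.12, np.float64(28.7), 13)]
stepBot [(0.143, np.float64(17.2), -6), (0.14, np.float64(17.6), -4), (0.128, np.float64(19.3), 4), (0.12, np.float64(20.7), 9)]
d1 [(0.143, np.float64(24.8), -17), (0.14, np.float64(25.1), -15), (0.128, np.float64(26.6), -9), (0.12, np.float64(27.8), -6)]
d2 [(0.143, np.float64(24.1), -32), (0.14, np.float64(24.2), -30), (0.128, np.float64(25.0), -24), (0.12, np.float64(25.6), -20)]
L [(0.143, np.float64(24.5), 90), (0.14, np.float64(25.5), 89), (0.128, np.float64(29.6), 88), (0.12, np.float64(32.3), 87)]
Lin [(0.143, np.float64(18.1), 89), (0.14, np.float64(19.1), 89), (0.128, np.float64(22.8), 87), (0.12, np.float64(25.2), 86)]
L2 [(0.143, np.float64(24.7), 119), (0.14, np.float64(25.5), 118), (0.128, np.float64(28.9), 114), (0.12, np.float64(31.2), 112)]
L2in [(0.143, np.float64(17.9), 124), (0.14, np.float64(18.6), 122), (0.128, np.float64(21.5),
[... 886 characters left out ...]
2), (124, 99), (128, 99), (132, 99), (136, 102), (140, 104), (144, 106), (148, 93), (152, 93), (156, 100), (160, 103), (164, 106), (168, 102), (172, 103), (176, 103), (180, 102), (184, 104), (188, 100), (192, 102), (196, 101), (200, 105), (204, 95), (208, 81), (212, 94), (216, 103), (220, 100), (224, 102), (228, 102), (232, 101), (236, 102), (240, 101), (244, 101), (248, 103), (252, 103), (256, 102), (260, 104), (264, 103), (268, 101), (272, 101), (276, 106), (280, 104), (284, 106), (288, 102), (292, 107), (296, 103), (300, 102), (304, 101), (308, 102), (312, 101), (316, 99), (320, 100), (324, 105), (328, 103), (332, 104), (336, 102), (340, 94), (344, 100), (348, 102), (352, 103), (356, 86)]
```

The angles fit the description: gap 123°→89°, then rib and block to 3° (86° = 56+30), so the gap centres are at 106°, −14° and −134°. Neck centre is (0.4747, −0.1114). The bar's yaw is still ambiguous by 180°, so I need the lugs, which the side view may show below the flange.

```bash
python3 - <<'E'
from h import *
import pickle
d=pickle.load(open("a.pkl","rb"));w=d["side"]
n=np.array([.481,.2955])
for y in(57.2,237.2):
    for k in range(3):
        a=np.radians(y)+.5+k*2*np.pi/3
        P=[[n[0]+.023*np.cos(a),n[1]+.023*np.sin(a),z] for z in(0,.005)]
        print(y,k,proj(w,P).round(1).tolist())
u,v=proj(w,[[*n,.03]])[0];x,y=int(u)-32,int(v)-24;print(x,y,u,v)
R=Ro.from_rotvec(np.ravel(w["rvec"])).as_matrix();print(-R.T@w["tvec"])
cv2.imwrite("pics/s2.png",cv2.resize(w["color"][y:y+48,x:x+64],(768,576),interpolation=2))
E
```

```text
57.2 0 [[273.2, 344.1], [273.4, 342.4]]
57.2 1 [[285.6, 329.7], [285.8, 328.0]]
57.2 2 [[264.7, 326.6], [264.8, 324.9]]
237.2 0 [[275.7, 323.1], [275.8, 321.4]]
237.2 1 [[263.2, 337.0], [263.3, 335.3]]
237.2 2 [[284.7, 340.3], [284.8, 338.5]]
243 298 275.43517210209984 322.807830938513
[0.50312997 0.73722732 0.59141731]
```

View pics/s2.png

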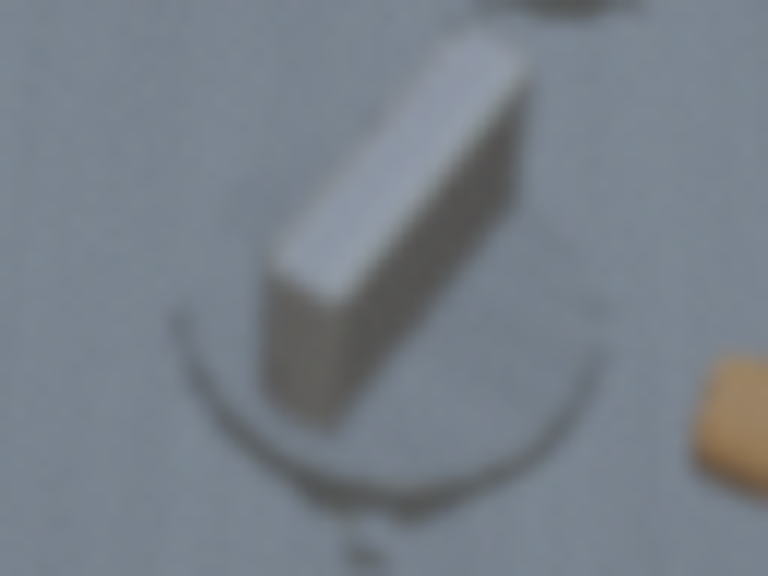

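The lug foot shows at about (365,550) in the crop, which is full-image (273.4, 343.8). That matches the yaw 57.2° prediction of (273.2, 344.1). To meet a gap the plug must turn +20° to yaw 77.3°. Now I'll move over to it.

Request:
{"op": "play_rows", "data": {"deltas": [{"dx": -0.1,"dy": 0,"dz": 0.15,"wx": 0,"wy": 0,"wz": 0},{"dx": -0.22,"dy": 0,"dz": 0.3,"wx": 0,"wy": 0,"wz": 0},{"dx": -0.35,"dy": 0,"dz": 0.45,"wx": 0,"wy": 0,"wz": 0},{"dx": -0.48,"dy": 0,"dz": 0.6,"wx": 0,"wy": 0,"wz": 0},{"dx": -0.61,"dy": 0,"dz": 0.75,"wx": 0,"wy": 0,"wz": 0},{"dx": -0.74,"dy": 0,"dz": 0.88,"wx": 0,"wy": 0,"wz": 0},{"dx": -0.87,"dy": 0,"dz": 0.96,"wx": 0,"wy": 0,"wz": 0},{"dx": -1,"dy": 0,"dz": 1,"wx": 0,"wy": 0,"wz": 0}]}}

```text
clock: 4.2
ee_pos: [0.4686, -0.0357, 0.4047]
eef_rot: [-1.571, -0.0, -1.278]
ft_force: [0.2, -0.7, 0.7]
gripper_width: 0.994
```

Request:
{"op": "play_rows", "data": {"deltas": [{"dx": -0.12,"dy": 0,"dz": 0.04,"wx": 0,"wy": 0,"wz": 0},{"dx": -0.25,"dy": 0,"dz": 0.09,"wx": 0,"wy": 0,"wz": 0},{"dx": -0.37,"dy": 0,"dz": 0.13,"wx": 0,"wy": 0,"wz": 0},{"dx": -0.5,"dy": 0,"dz": 0.18,"wx": 0,"wy": 0,"wz": 0},{"dx": -0.62,"dy": 0,"dz": 0.22,"wx": 0,"wy": 0,"wz": 0},{"dx": -0.75,"dy": 0,"dz": 0.27,"wx": 0,"wy": 0,"wz": 0},{"dx": -0.87,"dy": 0,"dz": 0.31,"wx": 0,"wy": 0,"wz": 0},{"dx": -1,"dy": 0,"dz": 0.35,"wx": 0,"wy": 0,"wz": 0}]}}

```text
clock: 5.2
ee_pos: [0.474, 0.0917, 0.4047]
eef_rot: [-1.571, 0.0, -1.278]
ft_force: [0.7, 0.5, -0.3]
gripper_width: 0.995
```

Request:
{"op": "play_rows", "data": {"deltas": [{"dx": -0.2,"dy": 0,"dz": 0.07,"wx": 0,"wy": -0.03,"wz": 0},{"dx": -0.4,"dy": 0,"dz": 0.15,"wx": 0,"wy": -0.06,"wz": 0},{"dx": -0.6,"dy": 0,"dz": 0.22,"wx": 0,"wy": -0.09,"wz": 0},{"dx": -0.8,"dy": 0,"dz": 0.3,"wx": 0,"wy": -0.12,"wz": 0},{"dx": -1,"dy": 0,"dz": 0.37,"wx": 0,"wy": -0.15,"wz": 0},{"dx": -1,"dy": 0,"dz": 0.4,"wx": 0,"wy": -0.18,"wz": 0},{"dx": -1,"dy": 0,"dz": 0.4,"wx": 0,"wy": -0.21,"wz": 0},{"dx": -1,"dy": 0,"dz": 0.4,"wx": 0,"wy": -0.224,"wz": 0}]}}

```text
clock: 6.2
ee_pos: [0.4854, 0.2204, 0.4046]
eef_rot: [-1.571, 0.0, -0.569]
ft_force: [-0.3, -0.8, -0.1]
gripper_width: 0.998
```

```bash
python3 - <<'E'
from plant import *
from h import *
import pickle
s=read_state();print(s["clock"],s["ee_pos"],s["eef_rot"],s["joint_pos"])
w=capture("wrist");pickle.dump(w,open("w3.pkl","wb"))
u,v=proj(w,[.481,.2955,.067])[0];print(u,v)
x,y=int(u)-55,int(v)-45
for thr in (130,136,142):
  try:
    b=bar(w,max(x,0),max(y,0),x+110,y+90,.067,thr);e=[b[1]-b[0],b[2]-b[1]];l=[np.linalg.norm(q) for q in e];q=e[int(np.argmax(l))];print(thr,b.mean(0),l,np.degrees(np.arctan2(q[1],q[0]))%180)
  except Exception as ex: print(ex)
R=Ro.from_euler("xyz",s["eef_rot"]).as_matrix()
for p in([.481,.2955],):print("to go",R.T@(np.r_[p,.212]-s["ee_pos"])/.12)
cv2.imwrite("pics/w3.png",cv2.resize(w["color"],(800,600)))
E
```

```text
6.2 [0.48542955 0.22039343 0.40461155] [-1.57076767e+00  3.16824064e-04 -5.69250455e-01] [-0.19818446  0.45825113 -0.39715241  1.75459024  0.20852119  0.97045839
 -1.24621759]
216.5939585343055 120.42755626240411
130 [0.46613554 0.27736944] [np.float64(0.0), np.float64(0.0)] 0.0
max() iterable argument is empty
max() iterable argument is empty
to go [-0.36793764  1.60522742  0.5072467 ]
```

View pics/w3.png

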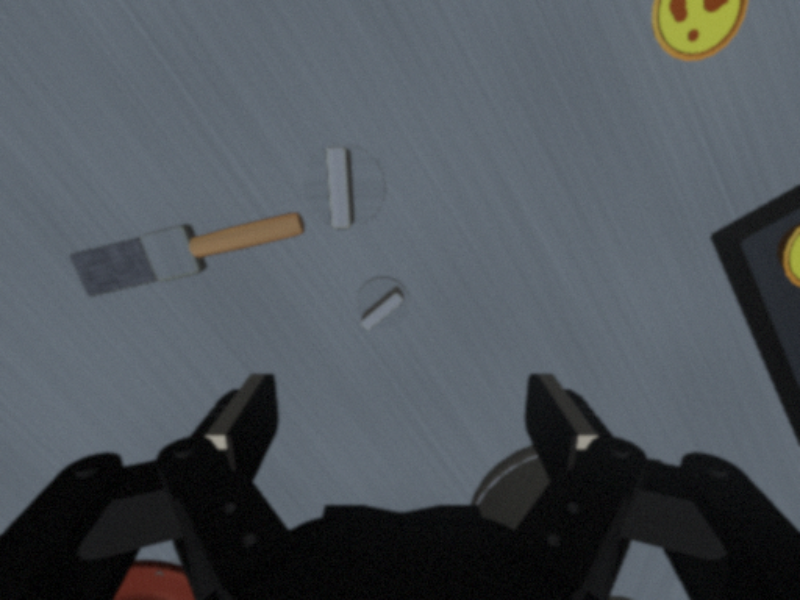

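The wrist view has the bar centre at (339,187), i.e. (217,119.7) full-image, against a prediction of (216.6,120.4). The position is good to about 1 mm. I'll move over it and take the bar yaw from these endpoints.

Request:
{"op": "play_rows", "data": {"deltas": [{"dx": -0.05,"dy": 0,"dz": 0.08,"wx": 0,"wy": 0,"wz": 0},{"dx": -0.12,"dy": 0,"dz": 0.17,"wx": 0,"wy": 0,"wz": 0},{"dx": -0.2,"dy": 0,"dz": 0.27,"wx": 0,"wy": 0,"wz": 0},{"dx": -0.27,"dy": 0.05,"dz": 0.37,"wx": 0,"wy": 0,"wz": 0},{"dx": -0.33,"dy": 0.15,"dz": 0.45,"wx": 0,"wy": 0,"wz": 0},{"dx": -0.37,"dy": 0.3,"dz": 0.51,"wx": 0,"wy": 0,"wz": 0},{"dx": -0.37,"dy": 0.45,"dz": 0.51,"wx": 0,"wy": 0,"wz": 0},{"dx": -0.37,"dy": 0.55,"dz": 0.51,"wx": 0,"wy": 0,"wz": 0}]}}

```text
clock: 7.25
ee_pos: [0.4811, 0.2947, 0.3367]
eef_rot: [-1.574, 0.001, -0.574]
ft_force: [0.0, 0.0, 0.4]
gripper_width: 1.001
```

```bash
python3 - <<'E'
from plant import *
from h import *
import pickle
s=read_state();print(s["clock"],s["ee_pos"],s["eef_rot"])
o=pickle.load(open("w3.pkl","rb"))
p=plane(o,np.array([[337,148.5],[341,226.5]])*.64,.067)[:,:2];q=p[0]-p[1];print("old",p.mean(0),np.linalg.norm(q),np.degrees(np.arctan2(q[1],q[0])))
w=capture("wrist");pickle.dump(w,open("w4.pkl","wb"))
u,v=proj(w,[.481,.2955,.067])[0];print(u,v)
g=cv2.cvtColor(w["color"],cv2.COLOR_BGR2GRAY);x,y=int(u),int(v)
bg=np.median(g[y-60:y+60,x-60:x+60]);print(bg,g[y-3:y+4,x-3:x+4].mean())
for k in(15,22,30):
    b=bar(w,x-60,max(y-70,0),x+60,y+70,.067,bg+k);e=[b[1]-b[0],b[2]-b[1]];l=[np.linalg.norm(q) for q in e];q=e[int(np.argmax(l))];print(k,b.mean(0),l,np.degrees(np.arctan2(q[1],q[0]))%180)
R=Ro.from_euler("xyz",s["eef_rot"]).as_matrix()
print("to go",R.T@(np.r_[.481,.2955,.212]-s["ee_pos"])/.12)
E
```

```text
7.25 [0.48105213 0.29466578 0.3366528 ] [-1.57351845e+00  9.08751293e-04 -5.74448684e-01]
old [0.48123258 0.29507432] 0.05265099469292968 58.05094092680401
256.8695881083994 190.82313696846907
105.0 123.36734693877551
15 [0.48009192 0.29620712] [np.float64(0.010706681353650395), np.float64(0.05168919927656693)] 59.001858250770766
22 [0.48142842 0.30513557] [np.float64(0.0027012108627916384), np.float64(0.009376651584845026)] 56.94179049156615Traceback (most recent call last):
  File "<stdin>", line 12, in <module>
  File "h.py", line 17, in bar
    k=max(cv2.findContours(m,cv2.RETR_EXTERNAL,cv2.CHAIN_APPROX_NONE)[0],key=cv2.contourArea)
ValueError: max() iterable argument is empty
```

Request:
{"op": "play_rows", "data": {"deltas": [{"dx": 0,"dy": 0.12,"dz": 0,"wx": 0,"wy": 0,"wz": 0},{"dx": 0,"dy": 0.28,"dz": 0,"wx": 0,"wy": 0,"wz": 0},{"dx": 0,"dy": 0.46,"dz": 0,"wx": 0,"wy": 0,"wz": 0},{"dx": 0,"dy": 0.64,"dz": 0,"wx": 0,"wy": 0,"wz": 0},{"dx": 0,"dy": 0.8,"dz": 0,"wx": 0,"wy": 0,"wz": 0},{"dx": 0,"dy": 0.92,"dz": 0,"wx": 0,"wy": 0,"wz": 0},{"dx": 0,"dy": 0.98,"dz": 0,"wx": 0,"wy": 0,"wz": 0},{"dx": 0,"dy": 1.0,"dz": 0,"wx": 0,"wy": 0,"wz": 0}]}}

```text
clock: 8.3
ee_pos: [0.4813, 0.295, 0.2186]
eef_rot: [-1.571, -0.0, -0.574]
ft_force: [0.1, 0.8, -0.4]
gripper_width: 0.999
```

Request:
{"op": "play_rows", "data": {"deltas": [{"dx": 0,"dy": 0.05,"dz": 0,"wx": 0,"wy": 0,"wz": 0},{"dx": 0,"dy": 0.05,"dz": 0,"wx": 0,"wy": 0,"wz": 0},{"dx": 0,"dy": 0.05,"dz": 0,"wx": 0,"wy": 0,"wz": 0},{"dx": 0,"dy": 0.05,"dz": 0,"wx": 0,"wy": 0,"wz": 0},{"dx": 0,"dy": 0.05,"dz": 0,"wx": 0,"wy": 0,"wz": 0},{"dx": 0,"dy": 0.05,"dz": 0,"wx": 0,"wy": 0,"wz": 0},{"dx": 0,"dy": 0.05,"dz": 0,"wx": 0,"wy": 0,"wz": 0},{"dx": 0,"dy": 0.05,"dz": 0,"wx": 0,"wy": 0,"wz": 0}], "hand": 1, "newtons": 60}}

```text
clock: 9.3
ee_pos: [0.4814, 0.2951, 0.2131]
eef_rot: [-1.57, -0.0, -0.574]
ft_force: [0.1, -0.3, 3.0]
gripper_width: 0.146
```

Gripped. Lifting and carrying to the neck.

Request:
{"op": "play_rows", "data": {"deltas": [{"dx": 0,"dy": -0.05,"dz": 0,"wx": 0,"wy": 0,"wz": 0},{"dx": 0,"dy": -0.15,"dz": 0,"wx": 0,"wy": 0,"wz": 0},{"dx": 0,"dy": -0.28,"dz": 0,"wx": 0,"wy": 0,"wz": 0},{"dx": 0,"dy": -0.42,"dz": 0,"wx": 0,"wy": 0,"wz": 0},{"dx": 0,"dy": -0.56,"dz": 0,"wx": 0,"wy": 0,"wz": 0},{"dx": 0,"dy": -0.7,"dz": 0,"wx": 0,"wy": 0,"wz": 0},{"dx": 0,"dy": -0.85,"dz": 0,"wx": 0,"wy": 0,"wz": 0},{"dx": 0,"dy": -1.0,"dz": 0,"wx": 0,"wy": 0,"wz": 0}]}}

```text
clock: 10.3
ee_pos: [0.4811, 0.2949, 0.334]
eef_rot: [-1.571, -0.0, -0.574]
ft_force: [-0.1, 0.3, -2.7]
gripper_width: 0.151
```

Request:
{"op": "play_rows", "data": {"deltas": [{"dx": 0.05,"dy": -0.12,"dz": -0.08,"wx": 0,"wy": 0,"wz": 0},{"dx": 0.11,"dy": -0.25,"dz": -0.18,"wx": 0,"wy": 0,"wz": 0},{"dx": 0.17,"dy": -0.38,"dz": -0.28,"wx": 0,"wy": 0,"wz": 0},{"dx": 0.24,"dy": -0.48,"dz": -0.39,"wx": 0,"wy": 0,"wz": 0},{"dx": 0.32,"dy": -0.55,"dz": -0.51,"wx": 0,"wy": 0,"wz": 0},{"dx": 0.4,"dy": -0.6,"dz": -0.64,"wx": 0,"wy": 0,"wz": 0},{"dx": 0.48,"dy": -0.6,"dz": -0.77,"wx": 0,"wy": 0,"wz": 0},{"dx": 0.56,"dy": -0.6,"dz": -0.9,"wx": 0,"wy": 0,"wz": 0}]}}

```text
clock: 11.3
ee_pos: [0.4788, 0.1663, 0.4044]
eef_rot: [-1.572, 0.001, -0.574]
ft_force: [-0.7, -0.7, -2.9]
gripper_width: 0.149
```

Request:
{"op": "play_rows", "data": {"deltas": [{"dx": 0.08,"dy": 0,"dz": -0.12,"wx": 0,"wy": 0,"wz": 0},{"dx": 0.16,"dy": 0,"dz": -0.25,"wx": 0,"wy": 0,"wz": 0},{"dx": 0.24,"dy": 0,"dz": -0.38,"wx": 0,"wy": 0,"wz": 0},{"dx": 0.31,"dy": 0,"dz": -0.5,"wx": 0,"wy": 0,"wz": 0},{"dx": 0.39,"dy": 0,"dz": -0.63,"wx": 0,"wy": 0,"wz": 0},{"dx": 0.47,"dy": 0,"dz": -0.75,"wx": 0,"wy": 0,"wz": 0},{"dx": 0.55,"dy": 0,"dz": -0.88,"wx": 0,"wy": 0,"wz": 0},{"dx": 0.62,"dy": 0,"dz": -1,"wx": 0,"wy": 0,"wz": 0}]}}

```text
clock: 12.3
ee_pos: [0.4762, 0.0255, 0.4047]
eef_rot: [-1.571, 0.0, -0.574]
ft_force: [-0.4, -0.1, -2.5]
gripper_width: 0.147
```

Request:
{"op": "play_rows", "data": {"deltas": [{"dx": 0.08,"dy": 0,"dz": -0.13,"wx": 0,"wy": -0.02,"wz": 0},{"dx": 0.17,"dy": 0,"dz": -0.27,"wx": 0,"wy": -0.04,"wz": 0},{"dx": 0.26,"dy": 0,"dz": -0.41,"wx": 0,"wy": -0.06,"wz": 0},{"dx": 0.35,"dy": 0,"dz": -0.55,"wx": 0,"wy": -0.08,"wz": 0},{"dx": 0.44,"dy": 0,"dz": -0.7,"wx": 0,"wy": -0.1,"wz": 0},{"dx": 0.52,"dy": 0,"dz": -0.83,"wx": 0,"wy": -0.112,"wz": 0},{"dx": 0.58,"dy": 0,"dz": -0.93,"wx": 0,"wy": -0.112,"wz": 0},{"dx": 0.61,"dy": 0,"dz": -0.975,"wx": 0,"wy": -0.112,"wz": 0}]}}

```text
clock: 13.3
ee_pos: [0.474, -0.1124, 0.4047]
eef_rot: [-1.571, 0.0, -0.224]
ft_force: [0.4, -0.2, -2.1]
gripper_width: 0.15
```

```bash
python3 - <<'E'
from plant import *
from h import *
import pickle
s=read_state();print(s["clock"],s["ee_pos"],s["eef_rot"],s["joint_pos"][6],s["ft_force"],s["moment"],s["gripper_width"])
R=Ro.from_euler("xyz",s["eef_rot"]).as_matrix()
print("to go",R.T@(np.r_[.4747,-.1114,.3]-s["ee_pos"])/.12)
for n in("wrist","side"):
    w=capture(n);pickle.dump(w,open(n+"5.pkl","wb"))
    if n=="side":
        u,v=proj(w,[.4747,-.1114,.2])[0];x,y=int(u)-64,int(v)-48
        print(x,y,"neck",proj(w,[.4747,-.1114,.15]),"plug foot",proj(w,[.4747,-.1114,s["ee_pos"][2]-.2121]))
        a=cv2.resize(w["color"][y:y+96,x:x+128],(400,300),interpolation=2)
    else: b=cv2.resize(w["color"],(400,300))
cv2.imwrite("pics/j5.png",np.hstack([b,a]))
E
```

```text
13.3 [ 0.47403689 -0.11237322  0.40467995] [-1.57079883e+00  1.10943373e-04 -2.24107845e-01] -0.2591863240524957 [ 0.39148862 -0.23004985 -2.13073537] [-0.01745956  0.01075551 -0.00325237] 0.15038083399472896
to go [0.00368215 0.87233251 0.00913762]
221 96 neck [[284.53521329 161.60883967]] plug foot [[285.74877946 146.71832493]]
```

View pics/j5.png

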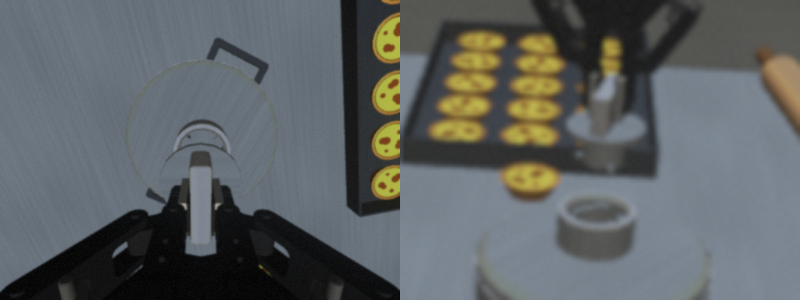

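The picture shows the plug upright in the jaws, above the neck with a slight offset. I'll correct by about 1 mm and lower it to just inside the mouth.

Request:
{"op": "play_rows", "data": {"deltas": [{"dx": 0.004,"dy": 0.03,"dz": 0.009,"wx": 0,"wy": 0,"wz": 0},{"dx": 0.004,"dy": 0.1,"dz": 0.009,"wx": 0,"wy": 0,"wz": 0},{"dx": 0.004,"dy": 0.18,"dz": 0.009,"wx": 0,"wy": 0,"wz": 0},{"dx": 0.004,"dy": 0.25,"dz": 0.009,"wx": 0,"wy": 0,"wz": 0},{"dx": 0.004,"dy": 0.31,"dz": 0.009,"wx": 0,"wy": 0,"wz": 0},{"dx": 0.004,"dy": 0.34,"dz": 0.009,"wx": 0,"wy": 0,"wz": 0},{"dx": 0.004,"dy": 0.365,"dz": 0.009,"wx": 0,"wy": 0,"wz": 0},{"dx": 0.004,"dy": 0.38,"dz": 0.009,"wx": 0,"wy": 0,"wz": 0}]}}

```text
clock: 14.4
ee_pos: [0.475, -0.1105, 0.3591]
eef_rot: [-1.571, -0.0, -0.222]
ft_force: [0.6, 0.6, -1.9]
gripper_width: 0.156
```

No contact yet. Going down slowly past the rib level.

Request:
{"op": "play_rows", "data": {"deltas": [{"dx": 0,"dy": 0.01,"dz": 0,"wx": 0,"wy": 0,"wz": 0},{"dx": 0,"dy": 0.02,"dz": 0,"wx": 0,"wy": 0,"wz": 0},{"dx": 0,"dy": 0.03,"dz": 0,"wx": 0,"wy": 0,"wz": 0},{"dx": 0,"dy": 0.04,"dz": 0,"wx": 0,"wy": 0,"wz": 0},{"dx": 0,"dy": 0.05,"dz": 0,"wx": 0,"wy": 0,"wz": 0},{"dx": 0,"dy": 0.06,"dz": 0,"wx": 0,"wy": 0,"wz": 0},{"dx": 0,"dy": 0.07,"dz": 0,"wx": 0,"wy": 0,"wz": 0},{"dx": 0,"dy": 0.08,"dz": 0,"wx": 0,"wy": 0,"wz": 0}]}}

```text
clock: 15.4
ee_pos: [0.4749, -0.1104, 0.3495]
eef_rot: [-1.571, -0.0, -0.222]
ft_force: [0.3, 0.0, -2.7]
gripper_width: 0.156
```

The plug is 3.6 mm below rib level with no resistance, so it is in the gap. Down towards the gap floor.

Request:
{"op": "play_rows", "data": {"deltas": [{"dx": 0,"dy": 0.01,"dz": 0,"wx": 0,"wy": 0,"wz": 0},{"dx": 0,"dy": 0.02,"dz": 0,"wx": 0,"wy": 0,"wz": 0},{"dx": 0,"dy": 0.03,"dz": 0,"wx": 0,"wy": 0,"wz": 0},{"dx": 0,"dy": 0.04,"dz": 0,"wx": 0,"wy": 0,"wz": 0},{"dx": 0,"dy": 0.05,"dz": 0,"wx": 0,"wy": 0,"wz": 0},{"dx": 0,"dy": 0.055,"dz": 0,"wx": 0,"wy": 0,"wz": 0},{"dx": 0,"dy": 0.06,"dz": 0,"wx": 0,"wy": 0,"wz": 0},{"dx": 0,"dy": 0.065,"dz": 0,"wx": 0,"wy": 0,"wz": 0}]}}

```text
clock: 16.4
ee_pos: [0.4749, -0.1104, 0.3417]
eef_rot: [-1.571, -0.0, -0.222]
ft_force: [-0.6, -0.3, -3.0]
gripper_width: 0.152
```

Request:
{"op": "play_rows", "data": {"deltas": [{"dx": 0,"dy": 0.006,"dz": 0,"wx": 0,"wy": 0.01,"wz": 0},{"dx": 0,"dy": 0.008,"dz": 0,"wx": 0,"wy": 0.02,"wz": 0},{"dx": 0,"dy": 0.009,"dz": 0,"wx": 0,"wy": 0.03,"wz": 0},{"dx": 0,"dy": 0.01,"dz": 0,"wx": 0,"wy": 0.04,"wz": 0},{"dx": 0,"dy": 0.011,"dz": 0,"wx": 0,"wy": 0.05,"wz": 0},{"dx": 0,"dy": 0.012,"dz": 0,"wx": 0,"wy": 0.06,"wz": 0},{"dx": 0,"dy": 0.013,"dz": 0,"wx": 0,"wy": 0.07,"wz": 0},{"dx": 0,"dy": 0.015,"dz": 0,"wx": 0,"wy": 0.08,"wz": 0}]}}

```text
clock: 17.4
ee_pos: [0.4751, -0.1104, 0.3401]
eef_rot: [-1.57, -0.001, -0.476]
ft_force: [-1.1, 0.4, 3.1]
gripper_width: 0.15
```

```bash
python3 -c "
from plant import *
s=read_state();print(s['ee_pos'],s['eef_rot'],s['ft_force'],s['moment'],s['joint_pos'])"
```

```text
[ 0.47508432 -0.11039179  0.34013008] [-1.57046796e+00 -5.80872107e-04 -4.75810585e-01] [-1.08734244  0.35825365  3.07067208] [0.10757892 0.00838626 0.06525263] [ 0.42133796  0.46988073 -0.33934099  1.95648444  0.22271986  0.75031248
 -0.52346665]
```

Turning freely and descending with light contact. Continuing at about 0.1 mm/deg.

Request:
{"op": "play_rows", "data": {"deltas": [{"dx": 0,"dy": 0.002,"dz": 0,"wx": 0,"wy": 0.012,"wz": 0},{"dx": 0,"dy": 0.004,"dz": 0,"wx": 0,"wy": 0.024,"wz": 0},{"dx": 0,"dy": 0.006,"dz": 0,"wx": 0,"wy": 0.036,"wz": 0},{"dx": 0,"dy": 0.008,"dz": 0,"wx": 0,"wy": 0.048,"wz": 0},{"dx": 0,"dy": 0.01,"dz": 0,"wx": 0,"wy": 0.06,"wz": 0},{"dx": 0,"dy": 0.012,"dz": 0,"wx": 0,"wy": 0.072,"wz": 0},{"dx": 0,"dy": 0.014,"dz": 0,"wx": 0,"wy": 0.084,"wz": 0},{"dx": 0,"dy": 0.015,"dz": 0,"wx": 0,"wy": 0.09,"wz": 0}]}}

```text
clock: 18.4
ee_pos: [0.4752, -0.1102, 0.3384]
eef_rot: [-1.57, -0.001, -0.758]
ft_force: [0.9, 1.3, 4.9]
gripper_width: 0.152
```

```bash
python3 -c "
from plant import *
s=read_state();print(s['ee_pos'],s['eef_rot'],s['ft_force'],s['moment'])"
```

```text
[ 0.47519108 -0.11021598  0.33835355] [-1.56985930e+00 -6.95603839e-04 -7.57694869e-01] [0.89439061 1.33869248 4.93627431] [ 0.21262887 -0.16609529  0.05278544]
```

Request:
{"op": "play_rows", "data": {"deltas": [{"dx": 0,"dy": 0.002,"dz": 0,"wx": 0,"wy": 0.012,"wz": 0},{"dx": 0,"dy": 0.004,"dz": 0,"wx": 0,"wy": 0.024,"wz": 0},{"dx": 0,"dy": 0.006,"dz": 0,"wx": 0,"wy": 0.036,"wz": 0},{"dx": 0,"dy": 0.008,"dz": 0,"wx": 0,"wy": 0.048,"wz": 0},{"dx": 0,"dy": 0.01,"dz": 0,"wx": 0,"wy": 0.06,"wz": 0},{"dx": 0,"dy": 0.012,"dz": 0,"wx": 0,"wy": 0.072,"wz": 0},{"dx": 0,"dy": 0.013,"dz": 0,"wx": 0,"wy": 0.084,"wz": 0},{"dx": 0,"dy": 0.014,"dz": 0,"wx": 0,"wy": 0.09,"wz": 0}]}}

```text
clock: 19.4
ee_pos: [0.475, -0.1109, 0.3366]
eef_rot: [-1.571, -0.001, -1.041]
ft_force: [-0.1, -0.3, 4.6]
gripper_width: 0.145
```

```bash
python3 -c "
from plant import *
s=read_state();print(s['ee_pos'],s['eef_rot'],s['ft_force'],s['moment'],s['joint_pos'])"
```

```text
[ 0.47502784 -0.11093099  0.33660767] [-1.57070875e+00 -9.62579154e-04 -1.04103441e+00] [-0.13555419 -0.26665533  4.64643529] [-0.1013149  -0.03690068  0.01153692] [ 0.30835518  0.46149113 -0.1760921   1.96378489  0.11890914  0.72534173
 -0.97978079]
```

About 0.5 mm from home. A last small turn, slowly.

Request:
{"op": "play_rows", "data": {"deltas": [{"dx": 0,"dy": 0.001,"dz": 0,"wx": 0,"wy": 0.006,"wz": 0},{"dx": 0,"dy": 0.002,"dz": 0,"wx": 0,"wy": 0.012,"wz": 0},{"dx": 0,"dy": 0.003,"dz": 0,"wx": 0,"wy": 0.018,"wz": 0},{"dx": 0,"dy": 0.004,"dz": 0,"wx": 0,"wy": 0.024,"wz": 0},{"dx": 0,"dy": 0.005,"dz": 0,"wx": 0,"wy": 0.03,"wz": 0},{"dx": 0,"dy": 0.006,"dz": 0,"wx": 0,"wy": 0.036,"wz": 0},{"dx": 0,"dy": 0.006,"dz": 0,"wx": 0,"wy": 0.042,"wz": 0},{"dx": 0,"dy": 0.006,"dz": 0,"wx": 0,"wy": 0.042,"wz": 0}]}}

```text
clock: 20.4
ee_pos: [0.4751, -0.1108, 0.336]
eef_rot: [-1.57, -0.001, -1.172]
ft_force: [1.3, -0.7, 5.7]
gripper_width: 0.151
```

```bash
python3 -c "
from plant import *
s=read_state();print(s['ee_pos'],s['eef_rot'],s['ft_force'],s['moment'])"
```

```text
[ 0.47513796 -0.11084022  0.3360269 ] [-1.57024143e+00 -1.08304149e-03 -1.17215838e+00] [ 1.25796191 -0.74352975  5.71579784] [-0.17257706 -0.02279819 -0.02415807]
```

Request:
{"op": "play_rows", "data": {"deltas": [{"dx": 0,"dy": 0.001,"dz": 0,"wx": 0,"wy": 0.004,"wz": 0},{"dx": 0,"dy": 0.002,"dz": 0,"wx": 0,"wy": 0.008,"wz": 0},{"dx": 0,"dy": 0.003,"dz": 0,"wx": 0,"wy": 0.012,"wz": 0},{"dx": 0,"dy": 0.004,"dz": 0,"wx": 0,"wy": 0.016,"wz": 0},{"dx": 0,"dy": 0.005,"dz": 0,"wx": 0,"wy": 0.02,"wz": 0},{"dx": 0,"dy": 0.005,"dz": 0,"wx": 0,"wy": 0.024,"wz": 0},{"dx": 0,"dy": 0.005,"dz": 0,"wx": 0,"wy": 0.028,"wz": 0},{"dx": 0,"dy": 0.005,"dz": 0,"wx": 0,"wy": 0.028,"wz": 0}]}}

```text
clock: 21.4
ee_pos: [0.4752, -0.1108, 0.336]
eef_rot: [-1.57, -0.001, -1.26]
ft_force: [0.1, 0.1, 9.7]
gripper_width: 0.151
```

```bash
python3 - <<'E'
from plant import *
from h import *
s=read_state();print(s['ee_pos'],s['eef_rot'],s['ft_force'],s['moment'])
w=capture("side");x,y=285-40,155-30
print(proj(w,[[.4747,-.1114,.15]]))
cv2.imwrite("pics/s6.png",cv2.resize(w["color"][y:y+60,x:x+80],(800,600),interpolation=2))
E
```

```text
[ 0.47520935 -0.11076123  0.3359808 ] [-1.56979679e+00 -1.32566645e-03 -1.25956673e+00] [0.08299865 0.14698492 9.7135397 ] [-0.1725963   0.13670807  0.07615756]
[[284.53521329 161.60883967]]
```

View pics/s6.png

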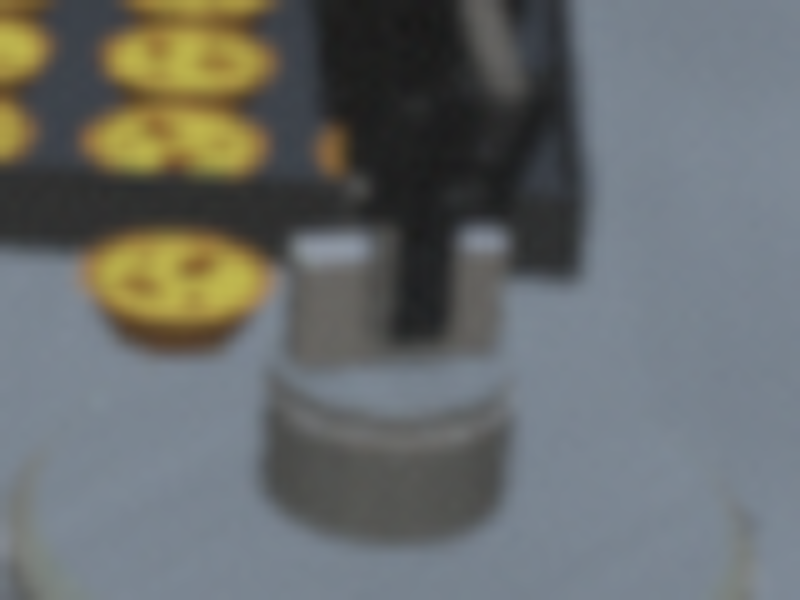

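The flange sits flush on the rim in the crop (flange edge at about y=400–430). The height stayed at 0.3360 during the extra 5° while the contact force rose slightly, so it is seated. Releasing and retreating.

Request:
{"op": "play_rows", "data": {"deltas": [{"dx": 0,"dy": -0.004,"dz": 0,"wx": 0,"wy": 0,"wz": 0},{"dx": 0,"dy": -0.004,"dz": 0,"wx": 0,"wy": 0,"wz": 0},{"dx": 0,"dy": -0.004,"dz": 0,"wx": 0,"wy": 0,"wz": 0},{"dx": 0,"dy": -0.004,"dz": 0,"wx": 0,"wy": 0,"wz": 0},{"dx": 0,"dy": -0.004,"dz": 0,"wx": 0,"wy": 0,"wz": 0},{"dx": 0,"dy": -0.004,"dz": 0,"wx": 0,"wy": 0,"wz": 0},{"dx": 0,"dy": -0.004,"dz": 0,"wx": 0,"wy": 0,"wz": 0},{"dx": 0,"dy": -0.004,"dz": 0,"wx": 0,"wy": 0,"wz": 0}], "hand": -1}}

```text
clock: 22.45
ee_pos: [0.4749, -0.1105, 0.3356]
eef_rot: [-1.571, -0.0, -1.259]
ft_force: [0.6, 0.2, -0.4]
gripper_width: 0.997
```

Request:
{"op": "play_rows", "data": {"deltas": [{"dx": 0,"dy": -0.05,"dz": 0,"wx": 0,"wy": 0,"wz": 0},{"dx": 0,"dy": -0.15,"dz": 0,"wx": 0,"wy": 0,"wz": 0},{"dx": 0,"dy": -0.3,"dz": 0,"wx": 0,"wy": 0,"wz": 0},{"dx": 0,"dy": -0.45,"dz": 0,"wx": 0,"wy": 0,"wz": 0},{"dx": 0,"dy": -0.6,"dz": 0,"wx": 0,"wy": 0,"wz": 0},{"dx": 0,"dy": -0.75,"dz": 0,"wx": 0,"wy": 0,"wz": 0},{"dx": 0,"dy": -0.9,"dz": 0,"wx": 0,"wy": 0,"wz": 0},{"dx": 0,"dy": -1,"dz": 0,"wx": 0,"wy": 0,"wz": 0}]}}

```text
clock: 23.45
ee_pos: [0.4749, -0.1104, 0.4573]
eef_rot: [-1.569, -0.001, -1.259]
ft_force: [-0.4, -0.5, 0.5]
gripper_width: 1.004
```

```bash
python3 - <<'E'
from plant import *
from h import *
s=read_state();print(s['clock'],s['ee_pos'],s['ft_force'],s['gripper_width'])
w=capture("side");x,y=285-40,155-30
a=cv2.resize(w["color"][y:y+60,x:x+80],(400,300),interpolation=2)
t=capture("top");b=cv2.resize(t["color"],(400,300))
cv2.imwrite("pics/s7.png",np.hstack([a,b]))
E
```

```text
23.45 [ 0.47486465 -0.11036737  0.45731599] [-0.38712474 -0.47675274  0.5251327 ] 1.0042665992867064
```

View pics/s7.png

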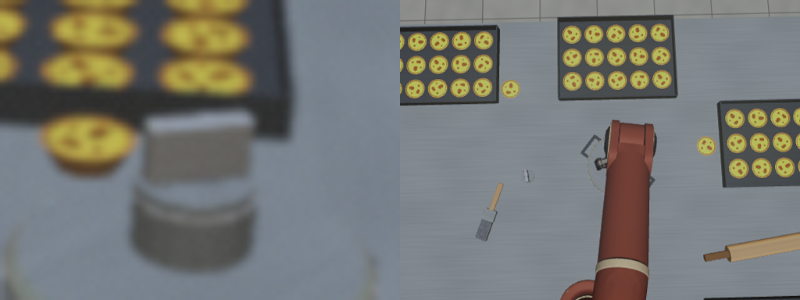

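The plug stands upright with its flange flush on the rim, and the gripper is clear. The tarts and brush are where they were, so I'm handing in.

```bash
python3 -c "
from plant import *
print(hand_in())"
```

```text
the job is handed in; nothing more can be done
None
```

The plug is screwed into the canister's neck, released, and handed in at 23.5 s; `hand_in()` reports no verdict.

- **Start:** I found the thread gaps with the wrist camera and the lug direction with the side camera. I turned the plug 20° so the lugs lined up with the gaps. It dropped to the gap floor with no resistance, so the threads never crossed.
- **Screwing home:** I turned it about 59° clockwise. The wrist force reading stayed under 10 N at each stop.
- **Last checks:**
  - The tool height levelled off at 0.3360 m, against an expected 0.3361 m, over the last 5° of turn.
  - The pictures show the flange flush on the rim and the plug upright.
  - The gripper is open and clear, about 120 mm higher.
  - By eye in the top view, the tarts and brush have not moved.
- **Faults and gaps:**
  - My first three move calls were refused for incomplete rows, so nothing moved.
  - One automatic measurement of the bar's edges failed; I used the two readings that agreed.
  - The final flange gap comes from the tool height and the pictures, not a direct measurement.
- **Budget:** I viewed 10 pictures.

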